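# Lock a tube rack on the mixer under its sprung bar

### The arm

A 6-joint arm with a two-finger parallel gripper is mounted at the origin on the work surface. World frame = base frame: x ahead of the robot, y to its left, z up, the work surface at z = 0. Lengths are in m, angles in rad, forces in N, time in s.
With the tool pointing down it reaches from about 0.35 to 1 m from the base axis. Payload 7.1 kg.
Tool frame: the origin (TCP) lies midway between the tips of the shut fingers; the grasp point (between the pads) lies 19 mm behind it; z points along the fingers, y is the line along which they close (so a half turn about z gives the same grasp; the last joint's range is limited). The gripper opens to 85 mm and grips with 20 to 120 N. Pads are 22 mm wide; open, the fingers measure 114 mm over their backs; the gripper's body (76 mm by 85 mm) begins 54 mm behind the grasp point. The pads swing forward as they close: fully open they stand 13 mm farther back than shut.
Start: joints at [-1.341, 0.423, 1.63, -0, 1.089, -0.019], TCP at [0.154, -0.606, 0.231] pointing down, gripper open.
Joint ranges: [-3, 3], [-0.9, 2.11], [0.09, 2.58], [-1.31, 4.45], [0.11, 2.69], [-2.54, 2.54]. Speed limits (rad/s): [2.39, 2.39, 3.01, 3.14, 3.14, 3.14].

### API

Orientations are given as a rotation vector (axis times angle).
In Python, from bench import arm gives the robot as it stands.
- The arm moves only by the tool servo_tool, never from a script. Its argument "rows" is a list of rows, each a list of 2 entries, a list of its own where there are three numbers: the shift along the world's x, y, z in m, then the turn about the world's z in rad. In form: [[[dx, dy, dz], turn], ...]. A call has exactly 5 rows; each row shifts and turns the commanded pose from where the row before left it; what a row does not reach is not made up. A row lasts 1/10 s, in which the tool goes at most 50 mm and 8.59 degrees, less where a joint would pass 70% of its speed; a pose out of reach is approached as far as the arm can. A call with a gripper value outside its range is refused whole. "fingers" is the closure, from 0 (fully open) to 1 (shut), set as the call begins (left out, the last holds). The fingers move at their own pace and stop on an object; the grip force is fixed at half the most. Time passes only in rows, so rows that do not move let the fingers close, or fill a call up. It gives the time, the measured TCP pose, the force, the opening and the grip force at its end, in the units of the state.
- arm.get_state(): the state, without advancing time (a new reading comes with each control period).
- arm.grab_frame(name): name is "scene" or "top" or "wrist"; returns a dict with "color" (400x640x3 uint8, red, green, blue), "depth" (400x640 float32, m along the optical axis (not along the pixel's ray), 0 where there is no reading), "fx", "fy", "cx", "cy" (pixels), "R" (3x3) and "t" (3): a world point X has camera coordinates R X + t. Camera axes: x right, y down, z forward; pixel columns grow to the right and rows downward; lengths in m; the calibration is good to about 2 mm. The wrist camera is an equidistant fisheye: a pixel r from the principal point sees the ray r / f radians off the axis. A picture is of the moment at which its call begins.
- arm.hand_in(): hands the job in; it is judged then, once.
The state is a dict: "time_s": time; "joints": joint angles; "joint_vel": joint speeds; "joint_efforts": joint torques, N m; "position": TCP position; "ee_rot": TCP orientation; "contact_force": force on the tool from outside, world axes, zero at the start; "torque": the same for the moment, N m; "grip_width": opening from 0.0 (shut) to 1.0 (fully open); "grasp_force": force on a finger pad.
Only numpy, scipy, OpenCV 4.12 (cv2) and the standard library are available. Lean on these libraries where they do the work, as an engineer would, in place of code of your own. Each camera call takes 0.05 s, during which the arm holds its last target. There are 200 camera calls.

### The job

Get the tube rack ready for shaking: push it fully home against the back stop of the mixer, then draw the bolt on the sprung retaining bar back, swing the bar down over the front of the rack and, holding it down against its spring, push the bolt fully under the keeper so that the bar stays down when you let go. Do not let the bar fly back up, and leave the other things where they are.

Things in the scene. Friction and masses are not known exactly. Their poses are not given: they have to be found in the camera images.
- mixer: Fixed bench mixer. Origin: centre of its underside, on the bench; x from its front (robot side) to its back, y to its left, z up. 'Mixer' coordinates below are in this frame, in mm. Base 240 (x) x 400 (y), flat deck at z = 100. On the deck two guide rails 10 high, inner faces at y = -63.5 and +63.5, from x = -92 to 52.
- back_stop (a point): Foot of the front face of the rack's back stop, mixer (53, 0, 100). The stop is 24 high, 137 wide.
- light_bar (a point): Lower front edge, middle, of the white light bar above the mixer, mixer (-35, 0, 380). The bar spans x = -35 to -5, y = -184 to 184, z = 380 to 402, on posts at x = -20, y = -178 and 178. It leaves no room for a gripper pointing straight down at the knob or the homed rack: come from the front, tool leaning 20 to 40 degrees back toward the robot.
- rack: Loose grey tube rack, 76 (x) x 120 (y) x 42 high, about 0.35 kg, on the deck between the guides, too far forward. Origin: centre of its underside; axes as the mixer's. Ten capped tubes stand on its back half, 24 higher, from rack x = 1 back; the front half is a flat ledge for the bar. Home: origin at mixer x = 15, y = 0. More than 10 short of that, the tubes block the bar.
- bar (a joint): Angle of the retaining bar, rad: 0 = level, shut; about 0.70 = open, free end up, where its torsion spring holds it; presses down to -0.02; reads about 0.03 when held by the bolt. Flat steel, 12 wide, 8 thick, in the plane mixer x = 0; the free end is 170 from the hinge, toward mixer -y. The spring pushes the free end up with about 3 N open, 6 N shut.
- bar_hinge (a point): Point on the hinge axis of the bar, mixer (0, 85, 152); the axis is parallel to mixer x.
- bolt (a joint): Travel of the slide bolt in the bar's free end, m: 0 = drawn fully back (toward the robot), 0.024 = pushed home (mixer +x). It starts part-way and stays where left (friction about 3 N). Unless drawn back to 0.003 or less its tip, 8 across, strikes the top of the keeper and the bar cannot close.
- bolt_knob (a point): Centre of the bolt's knob: black cylinder 16 across, 36 long, axis parallel to mixer x, in front of the bar's free end. It lies 170 from the hinge axis along the bar, at mixer x = -62 plus the bolt's travel; with the bar shut at mixer y = -85, z = 152. A pinch across mixer y lets it turn between the fingers as the bar swings.
- keeper_mouth (a point): Front edge of the keeper, a steel C-bracket open to the robot, mixer (14, -85, 152). Its lip runs from x = 14 to 40, 26 wide, underside at z = 161, 8 thick. With the bar shut and the bolt drawn back, the bolt's tip stands 4 in front of it; pushed home it goes 20 under the lip.
- timer: Bystander: flat white bench timer, 50 x 50 x 16, lying on the mixer's deck. Origin: centre of its underside.
- tipbox: Bystander: pipette-tip box, blue with a clear lid, 75 x 115 x 62, on the bench in front of the mixer. Origin: centre of its underside.
- marker: Bystander: white marker pen with a black cap, 115 long, 14 high, lying on the bench in front of the mixer. Origin: centre of its underside.
- reagent: Bystander: reagent bottle, 66 across, 150 tall, on the bench. Origin: centre of its underside.
- jar: Bystander: glass jar with a brass lid, 76 across, 110 tall, on the bench. Origin: centre of its underside.
- phone: Bystander: black phone lying flat, 150 x 72 x 9. Origin: centre of its underside.
- coolblock: Bystander: aluminium tube block, 90 x 65 x 45, on the bench. Origin: centre of its underside.
- rack_tab (a point): Middle of the front face of the rack's push tab, at rack (-107, 0, 22): an upright plate 40 wide, 6 thick, from 5 to 39 above the deck, on a flat tongue reaching forward from the rack. Push here. With the rack home it is at mixer x = -92.
Things that resemble listed ones, but are neither listed nor needed, are in the scene too. Leave any green, pink or purple look-alike of the rack alone.

How it is judged:
By the outcome, as a careful person would: the job done as asked, in the order asked, and still so for the second after the job is handed in, with the robot touching nothing.
It also fails if it takes over 59 s, if anything falls off the work surface, if the arm or the gripper's body presses on something with over 40 N, if the wrist force passes 120 N, or if a joint passes its speed limit or range.

## Working session

There is one attempt and no reset: what is moved stays moved. The work goes in short steps, Python scripts to look and compute and a tool call to move; the robot and the scene stay as the last step left them, time stands still between calls to the robot, and variables do not carry over. Pictures are saved under pics/ and viewed, at most 12 in all, crops included, and the job is handed in when it is done.

Besides the shell and the picture viewer there is one more tool, called after "Call:" as name(argument=value, ...) on one line, values as JSON. servo_tool: Moves the arm, as the interface text tells. Its arguments: {"type":"object","properties":{"rows":{"type":"array"},"fingers":{"type":"number"}},"required":["rows"]}

```bash
ls; mkdir -p pics; python3 - <<'E'
from bench import arm
import cv2,numpy as np,pickle
print(arm.get_state())
for n in ("scene","top"):
    f=arm.grab_frame(n); pickle.dump(f,open(f'{n}.pkl','wb'))
    cv2.imwrite(f'pics/{n}0.png',f['color'][:,:,::-1]); print(n,f['fx'],f['cx'],f['cy'],f['R'],f['t'])
E
```

```text
pics
{'time_s': 0.0, 'joints': array([-1.34094014e+00,  4.23837381e-01,  1.63071702e+00,  2.48776694e-05,
        1.08860327e+00, -1.89745223e-02]), 'joint_vel': array([ 4.97426153e-04,  6.26720159e-04,  5.43685696e-04,  1.85994531e-03,
       -1.85806251e-03,  2.10395062e-05]), 'joint_efforts': array([ 1.91409250e-03, -5.57383132e+01, -2.81745762e+01,  2.63057382e-04,
        7.36915012e-03,  1.93579280e-05]), 'position': array([ 0.15383778, -0.60519051,  0.23053724]), 'ee_rot': array([-3.11576501e+00, -3.89643351e-01,  2.24201143e-04]), 'contact_force': array([-0.10674519,  0.86312916, -0.32871627]), 'torque': array([0.02372202, 0.04406449, 0.05202215]), 'grasp_force': 0.0, 'grip_width': 0.9979501366662357}
scene 393.2507132432794 320.7680780871391 199.37120595207352 [[ 0.71875233  0.69493096 -0.02158809]
 [ 0.46917394 -0.50770347 -0.72257387]
 [-0.51309931  0.50922308 -0.69095655]] [-0.36950405 -0.10555291  1.72110252]
top 402.26694262430647 311.15318703259305 192.78004303205472 [[ 0.0151847  -0.99987241 -0.00495797]
 [-0.99769613 -0.01482338 -0.06620196]
 [ 0.06612002  0.00595181 -0.99779393]] [-0.01259447  0.5376403   1.63044115]
```

View pics/scene0.png

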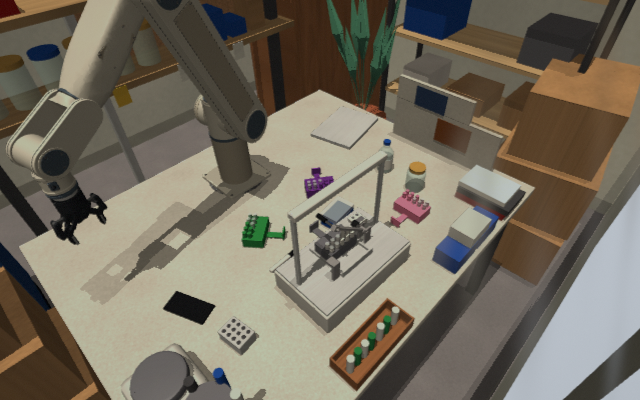

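View pics/top0.png

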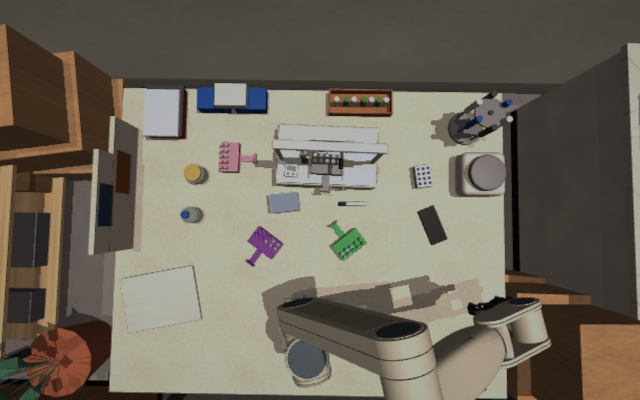

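The grey rack is on the mixer, at about (325,165) in top and (340,240) in scene. The look-alikes to leave alone are green at (347,243), purple at (265,243) and pink at (232,157), all in top. Next I'll fit the mixer frame from the depth image and check the choice in a crop.

```bash
cat > h.py <<'E'
import numpy as np,cv2,pickle
def cloud(f):
    v,u=np.mgrid[:400,:640]; d=f['depth']
    c=np.stack([(u-f['cx'])/f['fx']*d,(v-f['cy'])/f['fy']*d,d],-1)
    P=(c-f['t'])@f['R']; P[d==0]=np.nan; return P
E
python3 - <<'E'
from h import *
f=pickle.load(open('top.pkl','rb')); P=cloud(f); z=P[...,2]
print('bench z',np.nanmedian(z[230:300,210:260]))
m=np.zeros((400,640),bool); m[110:200,260:400]=1
for lo,hi,n in ((.09,.105,'deck'),(.392,.412,'light')):
    s=m&(z>lo)&(z<hi); k=P[s]; 
    r=cv2.minAreaRect(k[:,:2].astype(np.float32)); print(n,s.sum(),np.median(k[:,2]),r)
f2=pickle.load(open('scene.pkl','rb'));P2=cloud(f2);
m=np.zeros((400,640),bool); m[130:330,260:430]=1
for lo,hi,n in ((.092,.106,'deck'),(.395,.41,'light')):
    s=m&(P2[...,2]>lo)&(P2[...,2]<hi);k=P2[s]; print(n,s.sum(),np.median(k[:,2]),cv2.minAreaRect(k[:,:2].astype(np.float32)))
a=cv2.resize(f['color'][115:205,260:400],None,fx=5,fy=5,interpolation=2)
b=cv2.resize(f2['color'][170:330,260:420],None,fx=3,fy=3,interpolation=2)
o=np.zeros((a.shape[0],0,3),np.uint8)
cv2.imwrite('pics/c1.png',a[:,:,::-1]);cv2.imwrite('pics/c2.png',b[:,:,::-1])
E
```

```text
bench z -0.0002208268465718612
deck 3373 0.09906580657612876 ((0.6802996397018433, -0.06526057422161102), (0.396188348531723, 0.24187584221363068), 88.49140167236328)
light 1108 0.4009728889131194 ((0.6633874773979187, -0.06444357335567474), (0.3677595257759094, 0.031779658049345016), 88.3241958618164)
deck 5074 0.0984668841930787 ((0.645467221736908, 0.1185360848903656), (0.30655601620674133, 0.8038479685783386), 11.790690422058105)
light 1058 0.40016166942828735 ((0.6639743447303772, -0.06468561291694641), (0.36647093296051025, 0.032105378806591034), 88.52738952636719)
```

View pics/c1.png

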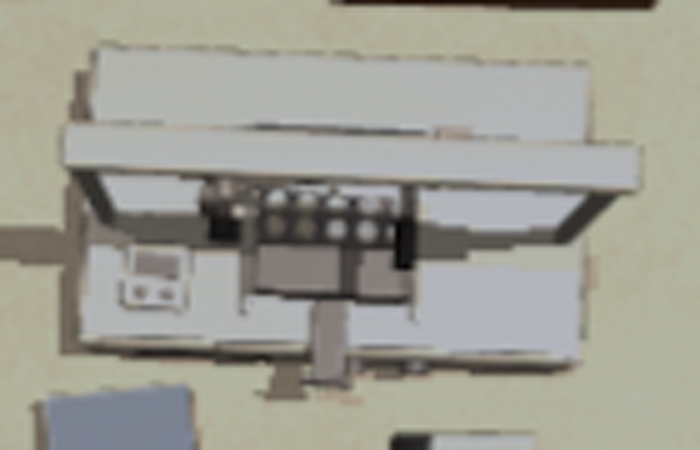

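View pics/c2.png

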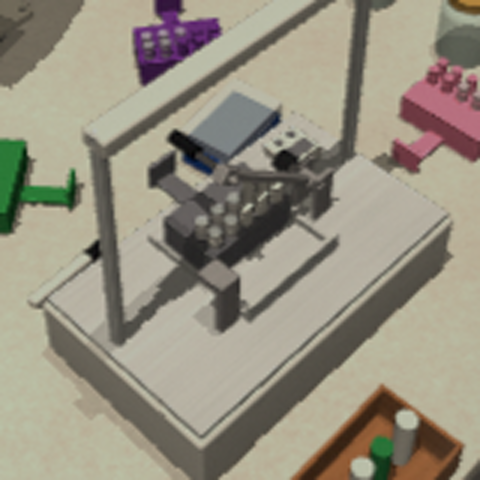

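The crops confirm the grey rack. Its tab points toward the robot at about (330,385) in c1, the black knob is at (405,243) in c1, and the bar is raised. servo_tool can only turn about z, so I need to know how wide the wrist is at light-bar height. I'll measure that along with the knob and tab.

```bash
cat >> h.py <<'E'
O=np.array([.6822,-.065,0]); Y=np.radians(-1.6)
Rm=np.array([[np.cos(Y),-np.sin(Y),0],[np.sin(Y),np.cos(Y),0],[0,0,1]])
toM=lambda p:(np.asarray(p)-O)@Rm
toW=lambda p:np.asarray(p)@Rm.T+O
def proj(f,p):
    c=f['R']@np.asarray(p)+f['t']; return c[0]/c[2]*f['fx']+f['cx'],c[1]/c[2]*f['fy']+f['cy']
E
python3 - <<'E'
from h import *
np.set_printoptions(precision=4,suppress=True)
for n in('top','scene'):
    f=pickle.load(open(n+'.pkl','rb'));P=cloud(f);M=toM(P);C=f['color'].astype(int)
    print(n,'cam',-f['R'].T@f['t'],'tabproj',proj(f,toW([-.12,0,.139])),'knobproj',proj(f,toW([-.05,-.045,.2615])))
    k=(C.max(2)<60)&(abs(M[...,0]+.05)<.045)&(abs(M[...,1]+.045)<.05)&(M[...,2]>.22)&(M[...,2]<.3)
    print('knob',k.sum(),M[k].min(0),M[k].max(0),np.median(M[k],0)) if k.any() else None
    t=(abs(M[...,1])<.03)&(M[...,0]>-.17)&(M[...,0]<-.07)&(M[...,2]>.104)&(M[...,2]<.16)
    print('tab',t.sum(),M[t].min(0),M[t].max(0))
    r=(abs(M[...,1])<.062)&(M[...,0]>-.1)&(M[...,0]<.05)&(M[...,2]>.136)&(M[...,2]<.15)
    print('ledge',r.sum(),np.percentile(M[r],[2,50,98],axis=0))
    # gripper
    d=np.array([.228,-.974]);e=np.array([.974,.228]);q=P[...,:2]-np.array([.154,-.6052])
    a=q@d;b=q@e;h=P[...,2]-.2305
    for lo in np.arange(0,.4,.025):
        s=(h>lo)&(h<lo+.025)&(abs(a)<.15)&(abs(b)<.15)
        if s.sum()>3: print('%.3f'%lo,s.sum(),'fwd',np.percentile(a[s],[1,99]),'lat',np.percentile(b[s],[1,99]))
E
```

```text
top cam [ 0.4288 -0.0143  1.6624] tabproj (np.float64(326.12624331804966), np.float64(184.4641068434767)) knobproj (np.float64(340.8863753248834), np.float64(162.10328356155787))
knob 43 [-0.0719 -0.052   0.2608] [-0.036  -0.0375  0.2732] [-0.0542 -0.0444  0.268 ]
tab 163 [-0.1455 -0.0292  0.1042] [-0.07    0.0292  0.1496]
ledge 427 [[-0.0755 -0.0545  0.1366]
 [-0.0489  0.0073  0.1416]
 [-0.003   0.0587  0.1485]]
0.000 5 fwd [-0.0481  0.0497] lat [0.0055 0.0109]
0.025 16 fwd [-0.0557  0.0489] lat [0.0052 0.0125]
0.050 64 fwd [-0.0734  0.0728] lat [-0.0102  0.0159]
0.075 75 fwd [-0.0719  0.0701] lat [-0.0123  0.0198]
0.100 75 fwd [-0.069  -0.0211] lat [-0.0065  0.0186]
0.125 49 fwd [-0.0362  0.0159] lat [0.0081 0.0381]
0.150 58 fwd [-0.0317  0.0144] lat [0.0194 0.0386]
0.175 15 fwd [-0.0227  0.0055] lat [0.0311 0.0403]
0.250 49 fwd [-0.0381  0.0172] lat [-0.0333  0.0633]
0.275 140 fwd [-0.0767  0.0424] lat [-0.0428  0.0636]
0.300 362 fwd [-0.1124  0.0419] lat [-0.0435  0.0633]
0.325 1186 fwd [-0.1348  0.0353] lat [-0.0551  0.0623]
0.350 432 fwd [-0.1455  0.0054] lat [-0.0576  0.0611]

[... 636 characters left out ...]
75 333 fwd [-0.0701  0.0723] lat [-0.0118  0.021 ]
0.100 345 fwd [-0.0667  0.0691] lat [-0.0109  0.0213]
0.125 206 fwd [-0.0322  0.0379] lat [-0.0035  0.0396]
0.150 313 fwd [-0.0329  0.0371] lat [-0.0078  0.0393]
0.175 189 fwd [-0.0335  0.04  ] lat [-0.0023  0.0414]
0.200 285 fwd [-0.0339  0.039 ] lat [-0.0069  0.0411]
0.225 226 fwd [-0.0291  0.0379] lat [-0.001   0.0413]
0.250 238 fwd [-0.0388  0.0403] lat [-0.0278  0.0641]
0.275 521 fwd [-0.0824  0.046 ] lat [-0.0476  0.0655]
0.300 944 fwd [-0.1222  0.0459] lat [-0.053   0.0653]
0.325 1746 fwd [-0.143   0.0356] lat [-0.0534  0.0637]
0.350 1115 fwd [-0.1464  0.0003] lat [-0.0555  0.0628]
0.375 765 fwd [-0.1478 -0.0502] lat [-0.0566  0.0631]
```

The knob is at mixer x≈-54, so the bolt's travel is about 8 mm. The tab's front is at x≈-145.5, so the rack needs a push of about 53 mm. 

The tool can't lean, so I'll keep its axis at or in front of mixer x≈-79 to clear the light bar:
1. **Rack:** push it with the back of an opened finger, fingers along x.
2. **Bolt and bar:** pinch only the front end of the knob to draw the bolt, swing the bar down and start the bolt under the lip.
3. **Bolt home:** finish with the back of the finger.

Call:
servo_tool(rows=[[[0.02,0.0365,0.01],0.1],[[0.02,0.0365,0.01],0.1],[[0.02,0.0365,0],0.1],[[0.02,0.0365,0],0.1],[[0.02,0.0365,0],0.1]], fingers=0)

```text
time_s: 0.6
position: [0.2543, -0.4216, 0.2511]
ee_rot: [-2.921, -1.154, -0.0]
contact_force: [0.9, -0.1, 0.5]
grip_width: 0.994
grasp_force: 0.0
```

Call:
servo_tool(rows=[[[0.02,0.0365,0],0.1],[[0.02,0.0365,0],0.1],[[0.02,0.0365,0],0.1],[[0.02,0.0365,0],0.1],[[0.02,0.0365,0],0.1]])

```text
time_s: 1.1
position: [0.3542, -0.2391, 0.2512]
ee_rot: [-2.545, -1.841, 0.0]
contact_force: [0.7, -0.5, 0.5]
grip_width: 1.005
grasp_force: 0.0
```

Call:
servo_tool(rows=[[[0.02,0.0365,0],0.1],[[0.02,0.0365,0],0.1],[[0.02,0.0365,0],0.095],[[0.02,0.0365,0],0],[[0.02,0.0365,0],0]])

```text
time_s: 1.6
position: [0.4543, -0.0565, 0.2512]
ee_rot: [-2.251, -2.192, 0.0]
contact_force: [0.2, -0.9, -0.3]
grip_width: 1.0
grasp_force: 0.0
```

Call:
servo_tool(rows=[[[0,-0.002,-0.029],0],[[0,0,-0.029],0],[[0,0,-0.029],0],[[0,0,-0.029],0],[[0,0,-0.029],0]])

```text
time_s: 2.1
position: [0.4538, -0.0601, 0.1052]
ee_rot: [2.251, 2.191, 0.0]
contact_force: [1.4, -0.3, -0.3]
grip_width: 1.001
grasp_force: 0.0
```

```bash
python3 - <<'E'
from bench import arm
from h import *
import cv2
s=arm.get_state();print(s['contact_force'],toM(s['position']))
a=arm.grab_frame('top')['color'][110:230,250:410];b=arm.grab_frame('scene')['color'][150:310,230:410]
cv2.imwrite('pics/p1.png',np.vstack([cv2.resize(a,(400,300)),cv2.resize(b,(400,300))])[:,:,::-1])
E
```

```text
[ 1.4427965  -0.33849007 -0.27479726] [-0.22848056 -0.00149154  0.10515807]
```

View pics/p1.png

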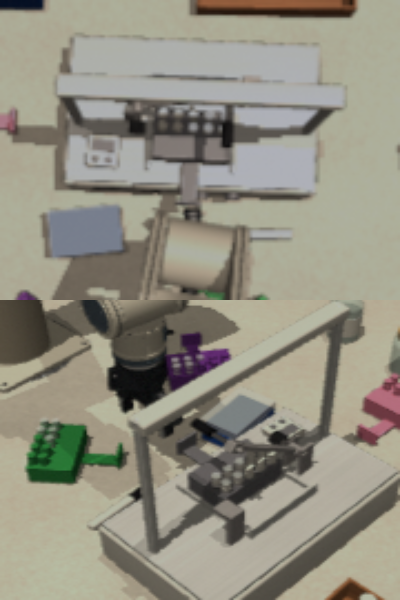

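The picture shows the open front finger in line with the tab (about (187,210) in the upper half). Pushing the rack.

Call:
servo_tool(rows=[[[0.01,0,0],0],[[0.01,0,0],0],[[0.008,0,0],0],[[0.008,0,0],0],[[0.008,-0.001,0],0]])

```text
time_s: 2.7
position: [0.4985, -0.0612, 0.107]
ee_rot: [2.251, 2.191, 0.0]
contact_force: [-3.6, 1.0, 3.0]
grip_width: 0.998
grasp_force: 2.1
```

Call:
servo_tool(rows=[[[0.006,0,0],0],[[0.006,0,0],0],[[0.006,0,0],0],[[0.005,0,0],0],[[0.005,0,0],0]])

```text
time_s: 3.2
position: [0.5262, -0.0612, 0.1062]
ee_rot: [-2.251, -2.191, 0.0]
contact_force: [-4.2, -0.2, 3.2]
grip_width: 1.001
grasp_force: 2.1
```

Call:
servo_tool(rows=[[[0.001,0,0],0],[[0.001,0,0],0],[[0.001,0,0],0],[[0.001,0,0],0],[[0.001,0,0],0]])

```text
time_s: 3.7
position: [0.5307, -0.0612, 0.1063]
ee_rot: [-2.251, -2.191, 0.0]
contact_force: [-4.1, -0.2, 2.5]
grip_width: 1.003
grasp_force: 2.1
```

Call:
servo_tool(rows=[[[0.001,0,0],0],[[0.001,0,0],0],[[0.001,0,0],0],[[0.001,0,0],0],[[0.001,0,0],0]])

```text
time_s: 4.2
position: [0.534, -0.0611, 0.1061]
ee_rot: [-2.249, -2.189, 0.004]
contact_force: [-14.6, 0.7, 11.9]
grip_width: 1.002
grasp_force: 7.1
```

Call:
servo_tool(rows=[[[0.001,0,0],0],[[0.0,0,0],0],[[-0.004,0,0],0],[[-0.015,0,0],0],[[-0.025,0,0],0]])

```text
time_s: 4.7
position: [0.495, -0.0615, 0.1066]
ee_rot: [2.249, 2.189, 0.004]
contact_force: [0.5, -0.4, -0.3]
grip_width: 0.999
grasp_force: 0.0
```

```bash
python3 - <<'E'
from bench import arm
from h import *
np.set_printoptions(precision=4,suppress=True)
s=arm.get_state();print(s['contact_force'],toM(s['position']),s['joints'])
for n in('top','scene'):
    f=arm.grab_frame(n);P=cloud(f);M=toM(P);C=f['color'].astype(int)
    r=(abs(M[...,1])<.05)&(abs(M[...,1])>.025)&(M[...,0]>-.1)&(M[...,0]<.05)&(M[...,2]>.136)&(M[...,2]<.15)
    print('ledge',r.sum(),np.percentile(M[r],[1,3,50,98],axis=0)) if r.any() else 0
    k=(C.max(2)<60)&(M[...,0]<-.02)&(M[...,0]>-.1)&(abs(M[...,1]+.045)<.03)&(M[...,2]>.22)&(M[...,2]<.3)
    print('knob',k.sum(),M[k].min(0),M[k].max(0),np.median(M[k],0))
    L=(M[...,2]>.392)&(M[...,2]<.41)&(abs(M[...,1]+.05)<.06)&(abs(M[...,0]+.02)<.06)
    print('light',L.sum(),np.percentile(M[L],[1,50,99],axis=0))
    t=(abs(M[...,1])<.018)&(M[...,0]>-.13)&(M[...,0]<-.06)&(M[...,2]>.128)&(M[...,2]<.145)
    print('tab',t.sum(),M[t].min(0),M[t].max(0)) if t.any() else 0
E
```

```text
[ 0.487  -0.3985 -0.2727] [-0.1872 -0.0017  0.1066] [-0.1475  0.4331  1.9894  0.0001  0.7148 -0.1208]
ledge 89 [[-0.0219 -0.0477  0.1366]
 [-0.0212 -0.0447  0.1371]
 [-0.0061 -0.0253  0.141 ]
 [ 0.0487  0.0471  0.1469]]
knob 43 [-0.0723 -0.0517  0.2612] [-0.036  -0.0376  0.274 ] [-0.0542 -0.0421  0.2679]
light 361 [[-0.034  -0.1078  0.3939]
 [-0.0198 -0.0501  0.4009]
 [-0.0041  0.0093  0.4075]]
tab 16 [-0.0911 -0.0139  0.1298] [-0.0866  0.017   0.1413]
ledge 172 [[-0.021  -0.0497  0.1372]
 [-0.0199 -0.0495  0.1374]
 [ 0.0021 -0.0278  0.1409]
 [ 0.0494  0.0486  0.1483]]
knob 69 [-0.0727 -0.0528  0.2535] [-0.0204 -0.0361  0.2716] [-0.0487 -0.047   0.2654]
light 397 [[-0.0328 -0.109   0.3923]
 [-0.0144 -0.0528  0.4   ]
 [-0.0025  0.0082  0.4035]]
tab 30 [-0.0901 -0.0168  0.1281] [-0.0824  0.017   0.1396]
```

The rack is home: its ledge front is at about -22 and its tab at about -91. Next I'll rise and turn to pinch across mixer y in front of the knob.

Call:
servo_tool(rows=[[[0,0,0.0287],-0.105],[[0,0,0.0287],-0.105],[[0,0,0.0287],-0.105],[[0,0,0.0287],-0.105],[[0,0,0.0287],-0.105]], fingers=0.5)

```text
time_s: 5.3
position: [0.4942, -0.0613, 0.2515]
ee_rot: [2.745, 1.525, 0.003]
contact_force: [1.6, 0.4, -0.3]
grip_width: 0.499
grasp_force: 0.0
```

Call:
servo_tool(rows=[[[0.0056,-0.0045,0],-0.105],[[0.0056,-0.0045,0],-0.105],[[0.0056,-0.0045,0],-0.105],[[0.0056,-0.0045,0],-0.105],[[0.0056,-0.0045,0],-0.105]])

```text
time_s: 5.8
position: [0.5226, -0.0841, 0.2503]
ee_rot: [3.047, 0.761, 0.004]
contact_force: [-0.9, 0.5, 0.6]
grip_width: 0.497
grasp_force: 0.0
```

Call:
servo_tool(rows=[[[0.0056,-0.0045,0],-0.105],[[0.0056,-0.0045,0],-0.105],[[0.0056,-0.0045,0],-0.105],[[0.0056,-0.0045,0],-0.105],[[0.0056,-0.0045,0],-0.1]])

```text
time_s: 6.3
position: [0.5506, -0.1066, 0.2501]
ee_rot: [3.141, -0.048, 0.004]
contact_force: [0.3, 1.3, -0.2]
grip_width: 0.499
grasp_force: 0.0
```

Call:
servo_tool(rows=[[[0.012,0,0],0],[[0.012,0,0],0],[[0.012,-0.001,0],0],[[0.01,0,0],0],[[0.005,0,0],0]])

```text
time_s: 6.8
position: [0.6012, -0.1071, 0.2497]
ee_rot: [3.141, -0.039, 0.001]
contact_force: [-0.1, 0.2, -0.1]
grip_width: 0.496
grasp_force: 0.0
```

```bash
python3 - <<'E'
from bench import arm
from h import *
s=arm.get_state();print(s['contact_force'],toM(s['position']),s['joint_efforts'])
a=arm.grab_frame('wrist')['color'];b=arm.grab_frame('scene')['color'][150:310,230:410]
cv2.imwrite('pics/p2.png',np.vstack([cv2.resize(a[:,:],(480,300)),cv2.resize(b,(480,300),interpolation=2)])[:,:,::-1])
E
```

```text
[-0.06650141  0.21305627 -0.11565119] [-0.07976018 -0.04430396  0.24969732] [-6.66111661e-02 -5.38746858e+01 -2.86950302e+01  8.32210528e-03
 -7.35358195e-02 -1.66131259e-02]
```

View pics/p2.png

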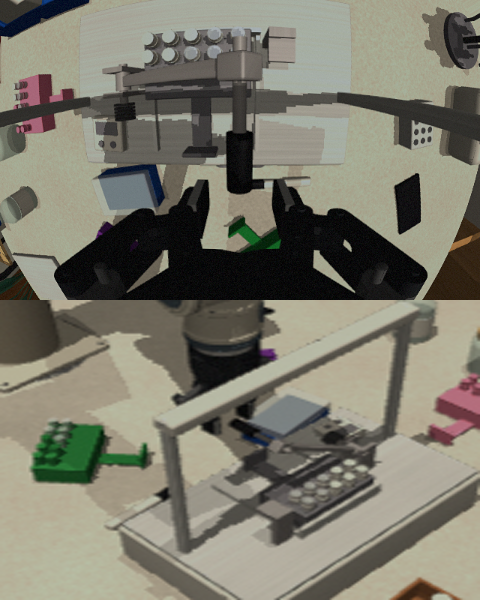

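The knob's front end is at (238,185) in the wrist view, centred between the fingers. I'll move a touch closer and close.

Call:
servo_tool(rows=[[[0.001,0,0],0],[[0.001,0,0],0],[[0,0,0],0],[[0,0,0],0],[[0,0,0],0]], fingers=1)

```text
time_s: 7.4
position: [0.6014, -0.1068, 0.2497]
ee_rot: [-3.141, 0.041, 0.001]
contact_force: [-2.2, 3.4, 0.4]
grip_width: 0.133
grasp_force: 58.5
```

```bash
python3 - <<'E'
from bench import arm
from h import *
s=arm.get_state();print(s['contact_force'],s['torque'],toM(s['position']),s['joint_efforts'],s['grip_width'])
f=arm.grab_frame('wrist');a=f['color'][150:400,200:440]
M=toM(cloud(arm.grab_frame('scene'))); 
cv2.imwrite('pics/p3.png',cv2.resize(a,None,fx=2.4,fy=2.4,interpolation=2)[:,:,::-1])
E
```

```text
[-2.21838849  3.394432    0.35716621] [0.5650042  0.31045475 0.04475733] [-0.07958602 -0.04402646  0.24973107] [ -2.22004674 -53.7817812  -30.17177224  -0.84013458  -0.7628388
   0.07350759] 0.133273012815377
```

View pics/p3.png

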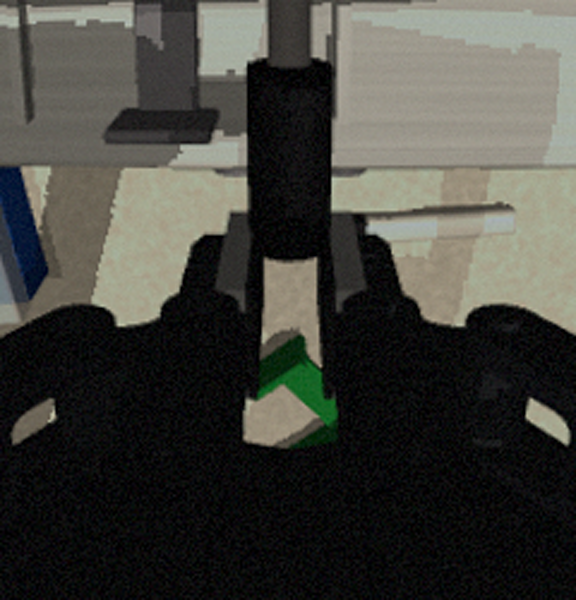

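The knob's front end is held squarely between the pads, at (288,240) in the crop. Drawing the bolt.

Call:
servo_tool(rows=[[[-0.001,0,0],0],[[-0.002,0,0],0],[[-0.002,0,0],0],[[-0.001,0,0],0],[[-0.001,0,0],0]])

```text
time_s: 8.0
position: [0.596, -0.1067, 0.25]
ee_rot: [-3.141, 0.041, -0.004]
contact_force: [3.2, 6.2, -2.9]
grip_width: 0.134
grasp_force: 58.4
```

Call:
servo_tool(rows=[[[-0.001,0,0],0],[[-0.001,0,0],0],[[-0.001,0,0],0],[[0,0,0],0],[[0,0,0],0]])

```text
time_s: 8.5
position: [0.5942, -0.1066, 0.2503]
ee_rot: [-3.14, 0.041, -0.008]
contact_force: [7.5, 6.3, -3.6]
grip_width: 0.135
grasp_force: 58.6
```

```bash
cat >>h.py <<'E'
def knob(arm,yc=-.045,zc=.2615,w=.03):
    s=arm.get_state();print('F',s['contact_force'].round(1),'tcpM',toM(s['position']).round(4),s['grip_width'].round(3))
    for n in('top','scene'):
        f=arm.grab_frame(n);M=toM(cloud(f));C=f['color'].astype(int)
        k=(C.max(2)<60)&(M[...,0]<.0)&(M[...,0]>-.15)&(abs(M[...,1]-yc)<w)&(abs(M[...,2]-zc)<.03)
        if k.any(): print(n,k.sum(),np.percentile(M[k],[2,50,98],axis=0).round(4).tolist())
E
python3 - <<'E'
from bench import arm
from h import *
knob(arm)
E
```

```text
Traceback (most recent call last):
  File "h.py", line 13, in knob
    s=arm.get_state();print('F',s['contact_force'].round(1),'tcpM',toM(s['position']).round(4),s['grip_width'].round(3))
                                                                                               ^^^^^^^^^^^^^^^^^^^^^
AttributeError: 'float' object has no attribute 'round'
```

```bash
sed -i "s/,s\['grip_width'\].round(3)//" h.py; python3 - <<'E'
from bench import arm
from h import *
knob(arm)
E
```

```text
F [ 7.5  6.3 -3.6] tcpM [-0.0868 -0.044   0.2503]
scene 116 [[-0.0851, -0.0647, 0.257], [-0.0726, -0.0477, 0.2661], [-0.0176, -0.0279, 0.2801]]
```

The bolt is drawn back: it moved about 7 mm and the force then rose at the stop. Swinging the bar down along the arc.

Call:
servo_tool(rows=[[[-0.0001,-0.0053,-0.0066],0],[[-0.0001,-0.005,-0.0069],0],[[-0.0001,-0.0046,-0.0071],0],[[-0.0001,-0.0043,-0.0074],0],[[-0.0001,-0.0039,-0.0076],0]])

```text
time_s: 9.1
position: [0.5937, -0.1304, 0.2151]
ee_rot: [3.141, -0.041, 0.008]
contact_force: [4.9, 3.3, -2.5]
grip_width: 0.137
grasp_force: 58.4
```

```bash
python3 - <<'E'
from bench import arm
from h import *
s=arm.get_state();p=toM(s['position'])
print(p,s['contact_force'],s['grasp_force'],s['grip_width'])
E
```

```text
[-0.08664232 -0.06780975  0.21511026] [ 4.90935505  3.25770123 -2.52580244] 58.35776925086975 0.13699150459155218
```

```bash
python3 - <<'E'
from bench import arm
from h import *
f=arm.grab_frame('scene');M=toM(cloud(f))
# bar: plane x~0, y between -60 and 70, z>.15
k=(abs(M[...,0])<.012)&(M[...,1]<.07)&(M[...,1]>-.08)&(M[...,2]>.172)&(M[...,2]<.33)
q=M[k]; print(k.sum(), np.polyfit(q[:,1],q[:,2],1)); 
a=arm.grab_frame('wrist')['color'][150:400,200:440]
cv2.imwrite('pics/p4.png',np.hstack([cv2.resize(a,(384,400)),cv2.resize(f['color'][150:310,240:400],(400,400),interpolation=2)])[:,:,::-1])
E
```

```text
150 [-0.47028462  0.19395638]
```

View pics/p4.png

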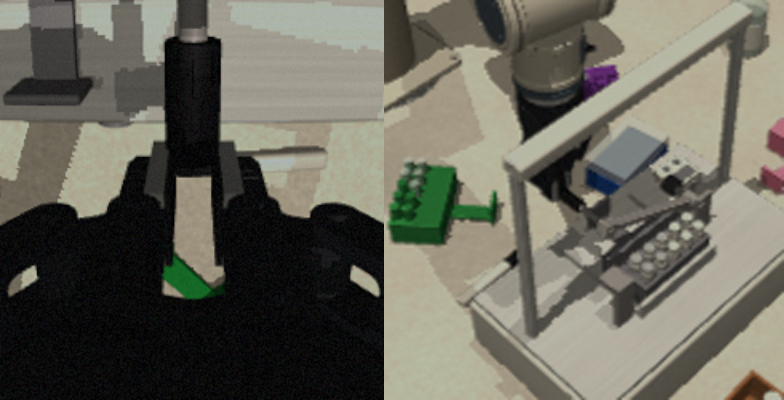

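The bar is following: the cloud fit gives about 0.44 rad and the knob is still gripped at (192,160) in the wrist crop. Continuing down.

Call:
servo_tool(rows=[[[-0.0001,-0.0035,-0.0077],0],[[-0.0001,-0.0031,-0.0079],0],[[-0.0001,-0.0027,-0.0081],0],[[-0.0001,-0.0023,-0.0081],0],[[-0.0001,-0.0019,-0.0083],0]])

```text
time_s: 9.7
position: [0.5934, -0.1436, 0.1752]
ee_rot: [-3.141, 0.041, -0.009]
contact_force: [3.7, 8.1, 4.0]
grip_width: 0.134
grasp_force: 59.2
```

Call:
servo_tool(rows=[[[0,-0.0015,-0.0084],0],[[0,-0.0011,-0.0084],0],[[0,-0.0006,-0.006],0],[[0,0,-0.002],0],[[0,0,0],0]])

```text
time_s: 10.2
position: [0.5934, -0.1464, 0.1507]
ee_rot: [-3.14, 0.042, -0.008]
contact_force: [2.7, 8.1, 6.4]
grip_width: 0.134
grasp_force: 59.4
```

```bash
python3 - <<'E'
from bench import arm
from h import *
s=arm.get_state();print(toM(s['position']),s['contact_force'],s['torque'])
M=toM(cloud(arm.grab_frame('scene')))
k=(abs(M[...,0])<.012)&(M[...,1]<.06)&(M[...,1]>-.08)&(M[...,2]>.15)&(M[...,2]<.2)
q=M[k]; print(k.sum(), np.polyfit(q[:,1],q[:,2],1),np.median(q,0)); 
E
```

```text
[-0.08648564 -0.08381463  0.15073844] [2.6865422  8.08827899 6.36497413] [ 1.91743475 -0.55117836  0.21074262]
168 [-0.05511855  0.15732931] [ 0.00309695 -0.01438454  0.15791274]
```

Call:
servo_tool(rows=[[[0,0,-0.003],0],[[0,0,-0.003],0],[[0,0,-0.002],0],[[0,0,-0.002],0],[[0,0,0],0]])

```text
time_s: 10.75
position: [0.594, -0.1466, 0.1416]
ee_rot: [-3.141, 0.041, -0.011]
contact_force: [2.5, 8.9, 10.8]
grip_width: 0.127
grasp_force: 63.8
```

```bash
cat >>h.py <<'E'
def bar(arm):
    s=arm.get_state();print(toM(s['position']),s['contact_force'],s['torque'])
    f=arm.grab_frame('scene');M=toM(cloud(f))
    k=(abs(M[...,0])<.012)&(M[...,1]<.06)&(M[...,1]>-.08)&(M[...,2]>.145)&(M[...,2]<.2)
    q=M[k]; print(k.sum(), np.polyfit(q[:,1],q[:,2],1)); return f
E
python3 - <<'E'
from bench import arm
from h import *
bar(arm)
E
```

```text
[-0.08588644 -0.08404414  0.14161146] [ 2.49332255  8.92643775 10.82078109] [ 1.50299176 -0.22794603  0.15762094]
161 [0.00358128 0.15199997]
```

The bar is level at about -0.004 rad. Sliding the bolt forward while holding the bar down.

Call:
servo_tool(rows=[[[0.0015,0,0],0],[[0.0015,0,0],0],[[0.0015,0,0],0],[[0.0015,0,0],0],[[0.0015,0,0],0]])

```text
time_s: 11.3
position: [0.5993, -0.1468, 0.1408]
ee_rot: [-3.141, 0.044, -0.003]
contact_force: [-2.8, 5.5, 9.7]
grip_width: 0.128
grasp_force: 59.0
```

Call:
servo_tool(rows=[[[0.001,0,0],0],[[0.0005,0,0],0],[[0,0,0],0],[[0,0,0],0],[[0,0,0],0]])

```text
time_s: 11.8
position: [0.6009, -0.1469, 0.1408]
ee_rot: [-3.141, 0.044, -0.004]
contact_force: [-3.0, 5.3, 9.6]
grip_width: 0.125
grasp_force: 58.8
```

```bash
python3 - <<'E'
from bench import arm
from h import *
f=bar(arm); print(arm.get_state()['joint_efforts'])
a=arm.grab_frame('wrist')['color'][100:350,200:440]
cv2.imwrite('pics/p5.png',np.hstack([cv2.resize(a,(384,400)),cv2.resize(f['color'][190:290,260:360],(400,400),interpolation=2)])[:,:,::-1])
E
```

```text
[-0.07899849 -0.0841165   0.1408225 ] [-2.9918163   5.34906872  9.55476345] [ 1.33352304  0.26222707 -0.42262546]
163 [0.00366493 0.15201841]
[ -2.35919707 -52.42797017 -23.34905326  -1.68727264  -1.11168522
  -0.46234888]
```

View pics/p5.png

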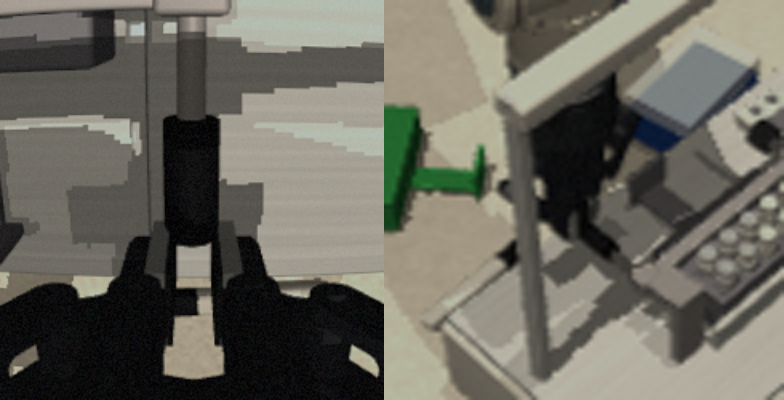

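The bolt has moved about 7 mm, so its tip is about 3 mm under the lip, with only friction on it. I'll add 1.5 mm, then test the catch by raising the bar gently while still gripping.

Call:
servo_tool(rows=[[[0.001,0,0],0],[[0.001,0,0],0],[[0,0,0],0],[[0,0,0],0],[[0,0,0.001],0]])

```text
time_s: 12.4
position: [0.6029, -0.1469, 0.1416]
ee_rot: [-3.141, 0.044, -0.004]
contact_force: [-0.9, 4.2, 6.1]
grip_width: 0.131
grasp_force: 58.7
```

Call:
servo_tool(rows=[[[0,0,0.002],0],[[0,0,0.002],0],[[0,0,0.002],0],[[0,0,0.001],0],[[0,0,0],0]])

```text
time_s: 12.9
position: [0.6029, -0.147, 0.1486]
ee_rot: [-3.141, 0.044, -0.004]
contact_force: [-0.3, 5.6, 6.3]
grip_width: 0.127
grasp_force: 58.8
```

```bash
python3 - <<'E'
from bench import arm
from h import *
f=bar(arm)
E
```

```text
[-0.076983   -0.08413461  0.14859034] [-0.27928769  5.56288857  6.27431189] [ 1.13884711  0.17667693 -0.52619453]
171 [-0.03535878  0.15563448]
```

Call:
servo_tool(rows=[[[0,0,0.001],0],[[0,0,0.001],0],[[0,0,0.001],0],[[0,0,0],0],[[0,0,0],0]])

```text
time_s: 13.45
position: [0.6028, -0.1469, 0.1505]
ee_rot: [-3.141, 0.043, -0.003]
contact_force: [1.9, 4.5, 0.1]
grip_width: 0.127
grasp_force: 58.5
```

```bash
python3 - <<'E'
from bench import arm
from h import *
f=bar(arm);M=toM(cloud(f))
m=(M[...,0]>.01)&(M[...,0]<.045)&(abs(M[...,1]+.085)<.016)&(M[...,2]>.13)
print('keeper',np.percentile(M[m],[2,50,98],axis=0))
m=(M[...,0]>-.04)&(M[...,0]<.012)&(abs(M[...,1]+.085)<.02)&(M[...,2]>.12)
print('barend',np.percentile(M[m],[2,50,98],axis=0))
E
```

```text
[-0.0771237  -0.08408542  0.15047066] [1.94883489 4.50913477 0.14000952] [ 1.08268622 -0.38378017 -0.5819323 ]
171 [-0.04025983  0.15635209]
keeper [[ 0.01391415 -0.09882917  0.13652012]
 [ 0.03144587 -0.08931397  0.16714319]
 [ 0.04441548 -0.07173     0.17242635]]
barend [[-0.03983686 -0.10288316  0.15610376]
 [-0.03120794 -0.08496827  0.40068783]
 [ 0.00763602 -0.06554705  0.47261107]]
```

The upward force fell from 6 N to 0, so the lip now carries the bar. Releasing and backing off.

Call:
servo_tool(rows=[[[0,0,0],0],[[0,0,0],0],[[0,0,0],0],[[0,0,0],0],[[0,0,0],0]], fingers=0.5)

```text
time_s: 14.0
position: [0.6019, -0.1473, 0.1503]
ee_rot: [3.141, -0.041, -0.0]
contact_force: [-0.5, 0.3, 1.1]
grip_width: 0.499
grasp_force: 0.0
```

```bash
python3 - <<'E'
from bench import arm
from h import *
f=bar(arm);print(arm.get_state()['grip_width'])
E
```

```text
[-0.07800149 -0.08449468  0.15028428] [-0.49609165  0.3434062   1.0561488 ] [ 0.00460547 -0.0194414  -0.00208888]
171 [-0.04424288  0.15632513]
0.5019370493970065
```

Call:
servo_tool(rows=[[[-0.01,0,0],0],[[-0.018,0.001,0],0],[[-0.018,0.001,0],0],[[-0.018,0,0],0],[[-0.018,0,0],0]])

```text
time_s: 14.55
position: [0.5184, -0.1449, 0.1503]
ee_rot: [3.141, -0.041, -0.001]
contact_force: [-1.3, 0.2, 0.1]
grip_width: 0.5
grasp_force: 0.0
```

Call:
servo_tool(rows=[[[0,0,0],0.14],[[0,0,0],0.14],[[0,0,0],0.14],[[0,0,0],0.14],[[0,0,0],0.14]], fingers=0)

```text
time_s: 15.05
position: [0.5191, -0.145, 0.1504]
ee_rot: [-2.962, -1.047, 0.001]
contact_force: [0.3, 0.8, 0.6]
grip_width: 1.001
grasp_force: 0.0
```

Call:
servo_tool(rows=[[[0,0,-0.005],0.14],[[0,0,-0.005],0.14],[[0,0,-0.005],0.14],[[0,0,-0.005],0.14],[[0,0,-0.005],0.14]])

```text
time_s: 15.55
position: [0.5191, -0.145, 0.1252]
ee_rot: [-2.423, -1.999, 0.0]
contact_force: [-0.7, 0.3, -0.2]
grip_width: 0.997
grasp_force: 0.0
```

Call:
servo_tool(rows=[[[0,0,0],0.14],[[0,0,0],0.025],[[0,0,0],0],[[0,0,0],0],[[0,0,0],0]])

```text
time_s: 16.05
position: [0.5199, -0.1451, 0.1255]
ee_rot: [2.258, 2.184, 0.0]
contact_force: [-0.7, 0.0, 0.4]
grip_width: 1.005
grasp_force: 0.0
```

```bash
python3 - <<'E'
from bench import arm
from h import *
f=bar(arm); g=arm.grab_frame('top')
cv2.imwrite('pics/p6.png',np.hstack([cv2.resize(g['color'][130:230,280:380],(400,400),interpolation=2),cv2.resize(f['color'][180:280,250:350],(400,400),interpolation=2)])[:,:,::-1])
E
```

```text
[-0.16000467 -0.08455623  0.12547543] [-0.7375479   0.00206732  0.37624475] [-0.02688623 -0.01832879 -0.01039514]
171 [-0.04297571  0.15656315]
```

View pics/p6.png

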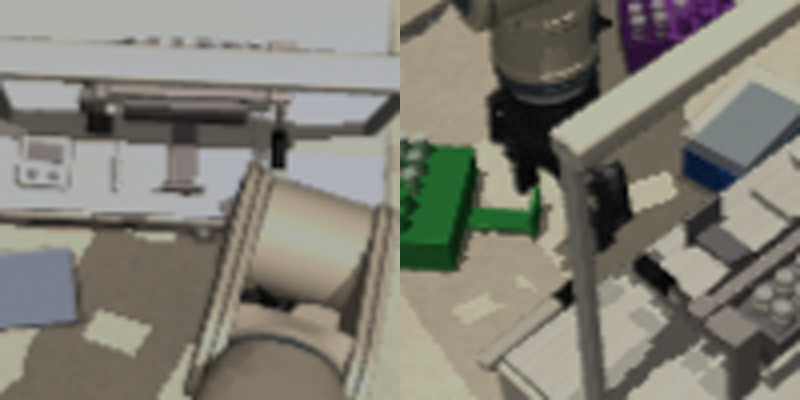

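The bar stays shut on the partly engaged bolt. The finger's back faces the knob, which is at (280,145) left and (655,275) right. Pushing the bolt home.

Call:
servo_tool(rows=[[[0.007,0,0],0],[[0.007,0,0],0],[[0.007,0,0],0],[[0.006,-0.001,0],0],[[0.004,0,0],0]])

```text
time_s: 16.65
position: [0.5518, -0.1462, 0.1253]
ee_rot: [2.256, 2.185, 0.0]
contact_force: [-0.8, -0.2, -0.1]
grip_width: 1.002
grasp_force: 0.0
```

Call:
servo_tool(rows=[[[0.003,0,0],0],[[0.003,0,0],0],[[0.003,0,0],0],[[0.003,0,0],0],[[0.002,0,0],0]])

```text
time_s: 17.15
position: [0.5641, -0.1462, 0.1251]
ee_rot: [-2.256, -2.184, 0.002]
contact_force: [-4.7, -2.1, 1.2]
grip_width: 0.998
grasp_force: 2.6
```

Call:
servo_tool(rows=[[[0.001,0,0],0],[[0.001,0,0],0],[[0.001,0,0],0],[[0.001,0,0],0],[[0.001,0,0],0]])

```text
time_s: 17.65
position: [0.5679, -0.1462, 0.1249]
ee_rot: [-2.255, -2.183, 0.004]
contact_force: [-12.0, -4.6, 5.3]
grip_width: 1.002
grasp_force: 5.6
```

Call:
servo_tool(rows=[[[0.001,0,0],0],[[0.001,0,0],0],[[0,0,0],0],[[0,0,0],0],[[0,0,0],0]])

```text
time_s: 18.15
position: [0.5679, -0.1462, 0.1243]
ee_rot: [-2.253, -2.181, 0.008]
contact_force: [-14.8, -4.6, 4.1]
grip_width: 0.997
grasp_force: 7.1
```

```bash
python3 - <<'E'
from bench import arm
from h import *
bar(arm);knob(arm,-.085,.157,.012)
E
```

```text
[-0.11200076 -0.08435611  0.12429057] [-14.83551534  -4.64054767   4.07687006] [-0.62803428  1.71091414 -0.24666981]
171 [-0.04277816  0.15572911]
F [-15.1  -3.9   5. ] tcpM [-0.112  -0.0844  0.1243]
scene 88 [[-0.0623, -0.0955, 0.1469], [-0.0392, -0.0894, 0.161], [-0.0188, -0.0758, 0.1864]]
```

It has stopped firmly. Retreating, then verifying from clear views.

Call:
servo_tool(rows=[[[-0.004,0,0],0],[[-0.02,0,0],0],[[-0.03,0,0],0],[[-0.03,0,0.02],0],[[-0.03,0,0.03],0]])

```text
time_s: 18.8
position: [0.4562, -0.1455, 0.1745]
ee_rot: [-2.255, -2.184, 0.001]
contact_force: [-0.0, -0.4, 0.8]
grip_width: 0.999
grasp_force: 0.0
```

Call:
servo_tool(rows=[[[-0.01,-0.03,0.02],0],[[0,-0.04,0.02],0],[[0,-0.04,0],0],[[0,-0.04,0],0],[[0,0,0],0]])

```text
time_s: 19.3
position: [0.449, -0.3005, 0.2162]
ee_rot: [2.257, 2.179, 0.001]
contact_force: [0.1, 0.9, 0.5]
grip_width: 1.003
grasp_force: 0.0
```

```bash
python3 - <<'E'
from bench import arm
from h import *
f=bar(arm);knob(arm,-.085,.157,.014); g=arm.grab_frame('top');M=toM(cloud(g))
t=(abs(M[...,1])<.018)&(M[...,0]>-.13)&(M[...,0]<-.06)&(M[...,2]>.128)&(M[...,2]<.145)
print('tab',M[t].min(0),M[t].max(0))
cv2.imwrite('pics/p7.png',np.hstack([cv2.resize(g['color'][110:230,260:380],(400,400),interpolation=2),cv2.resize(f['color'][180:280,260:360],(400,400),interpolation=2)])[:,:,::-1])
E
```

```text
[-0.22653924 -0.24188865  0.21621777] [0.0676717  0.91246273 0.51610607] [-0.04199799 -0.02067036 -0.01136834]
168 [-0.04113704  0.15628301]
F [-0.5  0.9  0.5] tcpM [-0.2273 -0.2396  0.2156]
top 34 [[-0.053, -0.0894, 0.1579], [-0.0376, -0.0825, 0.1627], [-0.0222, -0.0779, 0.1686]]
scene 54 [[-0.0514, -0.0927, 0.1519], [-0.0322, -0.0871, 0.1613], [-0.0175, -0.0782, 0.1668]]
tab [-0.09124302 -0.01366441  0.12877562] [-0.08681143  0.01700005  0.14351184]
```

View pics/p7.png

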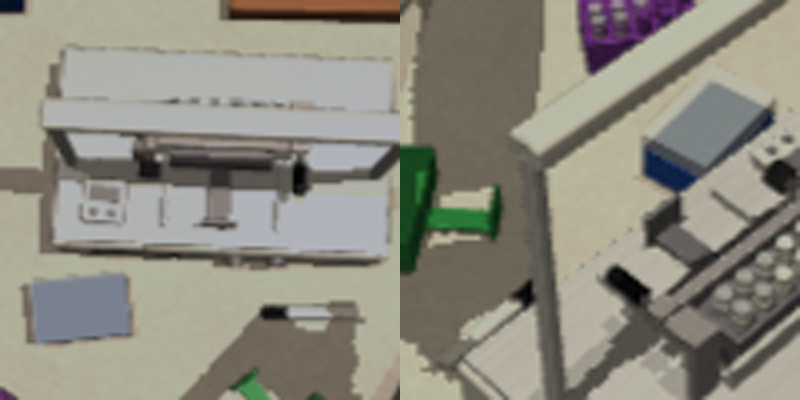

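The bar is down at about 0.03 to 0.04 rad. The knob centre is at x≈-38, which is full travel, the rack tab is at -91, and the timer, tip box and marker haven't moved. Handing in.

```bash
python3 -c "
from bench import arm
print(arm.hand_in())"
```

```text
the job is handed in; nothing more can be done
None
```

I handed the job in with the rack home against the back stop, the bar shut over it and the bolt pushed fully under the keeper. The final camera check showed the bar holding on its own, the arm clear, and the timer, tip box and marker in place; I have no verdict from the judging.

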